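# Unlock and open the larger cap box

## Task

Two plywood boxes of spare bottle caps stand on the packing bench, both locked. On the larger box, draw the lock slide all the way back out of its catch, then slide the lid fully open; leave it unlocked and open. Leave the smaller box shut.

Things in the scene. Friction and masses are not known exactly. Their poses are not given: they have to be found in the camera images.
- large_lock (a joint): Larger box's lock slide: level steel bar 65 x 14 x 10 mm with a knob, on a ledge at the long side facing the robot. 0 = locked: its tip stands 18 mm deep between two dark catch blocks on the lid. Slides along -x of point large_knob (away from the lid) to a stop at 0.032 m; lid free above 0.018. Starts 0 to 0.005. Needs about 2 N (8 N s/m drag), no spring, stays where left.
- large_lid (a joint): Larger box's sliding lid. 0 = shut, its start (2.5 mm play while locked). Unlocked, it slides level along +y of point large_grip, over the fixed half cover, to a stop at 0.110 m = fully open. Needs about 2.5 N (10 N s/m drag), stays where left, cannot lift off.
- large_knob (a point): On the axis of the lock slide's knob, 15 mm below its flat top, 157 mm above the bench; moves with the slide. Knob: upright steel cylinder, 16 mm diameter, standing 42 mm above the bar. Axes: z up, x level from the knob across the box to its far long side, y along the box. Bar, catch and guides end 26 mm or more below this point; free room for fingers all round the knob.
- large_grip (a point): Middle of the lid's wooden grip bar, 15 mm below its top, 25 above the lid, 142 above the bench; moves with the lid. Bar 60 long (x), 14 thick (y), 40 high. Axes as large_knob; +y opens. Shut, the knob lies 113 mm along -x. Box fixed to the bench, 280 (y) x 150 (x) x 118 high; centre 70 mm along +y, 16 along -x of this point when shut. Left or right, turned up to 20 degrees.
- small_grip (a point): Same point on the lid grip bar of the smaller box (bar 45 x 14 x 40 mm; point 15 below its top, 122 above the bench). This box, 190 x 110 x 98 mm, is of the same make with its own lock slide and knob (top 152 above the bench) on the robot's side; it must stay shut. Axes as large_grip; its centre is 48 mm along +y, 16 along -x of this point.

How it is judged:
By the outcome, as a careful person would: the job done as asked, in the order asked, and still so for the second after the job is handed in, with the robot touching nothing.
It also fails if it takes over 48 s, if anything falls off the work surface, if the arm or the gripper's body presses on something with over 40 N, if the wrist force passes 120 N, or if a joint passes its speed limit or range.

## Robot

A 6-joint arm with a two-finger parallel gripper is mounted at the origin on the work surface. World frame = base frame: x ahead of the robot, y to its left, z up, the work surface at z = 0. Lengths are in mm, angles in degrees, forces in N, time in s.
With the tool pointing down it reaches from about 300 to 850 mm from the base axis. Payload 4.2 kg.
Tool frame: the origin (TCP) lies on the centre line of the jaws, within the pads' length; the fingertips stand 14 mm ahead of it and the grasp point (between the pads) lies 5 mm behind it; x points along the fingers, y is the direction in which the jaws open and shut, and the axes are right-handed (so a half turn about x gives the same grasp; the last joint's range is limited). The gripper opens to 91 mm and grips with 3 to 60 N. Pads are 32 mm wide; open, the fingers measure 118 mm over their backs; the gripper's body (76 mm by 178 mm) begins 60 mm behind the grasp point.
Start: joints at [64.687, 18.312, 89.639, -0, 72.044, -1.146], TCP at [235.411, 524.618, 227.976] pointing down, gripper open.
Joint ranges: [-177.97, 177.97], [-48.28, 115.42], [12.27, 149.76], [-77.06, 257.06], [2.81, 150.46], [-146.56, 146.56]. Speed limits (degrees/s): [147.25, 147.25, 180, 180, 180, 180].

## Interface

Orientations are given as [roll, pitch, yaw] about the fixed x, y, z axes, in that order (R = Rz(yaw) Ry(pitch) Rx(roll)).
In Python, from workcell import readout, optics, env gives the robot as it stands.
- The arm moves only by the shell command python3 -m creep 'ROWS' [OPENING] [FORCE]. ROWS is JSON, a list of rows, each an object with "translation": the shift along the world's x, y, z in cm, a list of three; "delta_rot": the turn, a rotation vector about the world's x, y, z in rad, a list of three. In form: [{"translation": [dx, dy, dz], "delta_rot": [rx, ry, rz]}, ...]. A call has 1 to 5 rows; each row shifts and turns the commanded pose from where the row before left it; what a row does not reach is not made up. A row lasts 1/12 s, in which the tool goes at most 41.7 mm and 7.16 degrees, less where a joint would pass 70% of its speed; a pose out of reach is approached as far as the arm can. A call with a gripper value outside its range is refused whole. OPENING is the gripper's target within -1 to 1 (fully open at 1, half-way at 0, shut at -1), set as the call begins (- or left out, the last holds). The fingers move at their own pace and stop on an object; FORCE is the grip in N (left out, the last holds). Time passes only in rows, so rows that do not move let the fingers close. It gives the time, the measured TCP pose, the force and the opening at its end, in the units of the state.
- readout.state(): the state, without advancing time (a new reading comes with each control period).
- optics.grab_frame(name): name is "side" or "top"; returns (picture, depth): 480x640x3 uint8, red, green, blue; 480x640 float32, mm along the optical axis (not along the pixel's ray), 0 where there is no reading.
- optics.camera_params(name): a dict with "mtx" (3x3 intrinsics, pixels), "R" (3x3) and "t" (3): a world point X has camera coordinates R X + t. Camera axes: x right, y down, z forward; pixel columns grow to the right and rows downward; lengths in mm; the calibration is good to about 2 mm. A picture is of the moment at which its call begins. camera_params takes no time and is no camera call.
- env.job_done(): hands the job in, once; it reports no verdict.
The state is a dict: "time_s": time; "qpos": joint angles; "qvel": joint speeds; "effort": joint torques, N m; "ee_pos": TCP position; "ee_rot": TCP orientation; "force": force on the tool from outside, world axes, zero at the start; "torque": the same for the moment, N m; "gripper_width": finger opening in mm.
Only numpy, scipy, OpenCV 4.12 (cv2) and the standard library are available. Lean on these libraries where they do the work, as an engineer would, in place of code of your own. Each camera call takes 0.05 s, during which the arm holds its last target.

## Working session

There is one attempt and no reset: what is moved stays moved. The work goes in short steps, Python scripts to look and compute and a shell command to move; the robot and the scene stay as the last step left them, time stands still between calls to the robot, and variables do not carry over. Pictures are saved under pics/ and viewed, and the job is handed in when it is done.

```bash
mkdir -p pics; ls; python3 - <<'E'
from workcell import readout, optics
import cv2,numpy as np
print(readout.state())
for n in("top","side"):
    im,d=optics.grab_frame(n); cv2.imwrite(f"pics/{n}0.png",im[:,:,::-1]); np.savez(f"pics/{n}0.npz",im=im,d=d)
    p=optics.camera_params(n); print(n,p, -p['R'].T@p['t'])
E
```

```text
pics
{'time_s': 0.0, 'qpos': array([ 6.46862304e+01,  1.83512297e+01,  8.97058965e+01, -1.42390370e-04,
        7.20424105e+01, -1.14558130e+00]), 'qvel': array([-0.1046744 ,  0.01110588, -0.05809241,  0.00092863,  0.04331203,
        0.05970458]), 'effort': array([-2.11393060e-03, -4.12464988e+01, -2.31969255e+01,  7.28044426e-02,
        4.54474089e-02, -1.46208849e-04]), 'ee_pos': array([235.2104895 , 524.17636616, 227.12782316]), 'ee_rot': array([ -91.06765479,   89.90046318, -115.23579909]), 'force': array([ 0.41229975, -0.30029388, -0.5481552 ]), 'torque': array([ 0.00785685, -0.00772435, -0.01080812]), 'gripper_width': 91.32343868327541}
top {'mtx': array([[522.75739411,   0.        , 313.52700362],
       [  0.        , 522.75739411, 242.12093121],
       [  0.        ,   0.        ,   1.        ]]), 'R': array([[ 0.0052352 , -0.99977598, -0.02050813],
       [-0.98991415, -0.00227792, -0.14165024],
       [ 0.14157179,  0.02104285, -0.98970431]]), 't': array([-54.48845568, 585.92857203, 938.91365843])} [ 447.38055136  -72.89897015 1011.12636388]
side {'mtx': array([[540.06217492,   0.        , 316.76957507],
       [  0.        , 540.06217492, 249.40366229],
       [  0.        ,   0.        ,   1.        ]]), 'R': array([[ 0.90902771, -0.41673082,  0.00201003],
       [-0.32283241, -0.70723792, -0.62896245],
       [ 0.26352961,  0.57109539, -0.77743309]]), 't': array([-537.90130432,  193.74317607, 1001.54251542])} [ 287.57766328 -659.11384582  901.57066695]
```

View pics/top0.png

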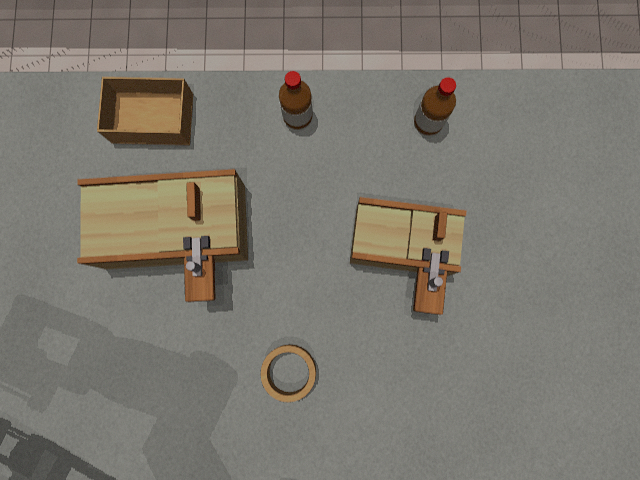

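View pics/side0.png

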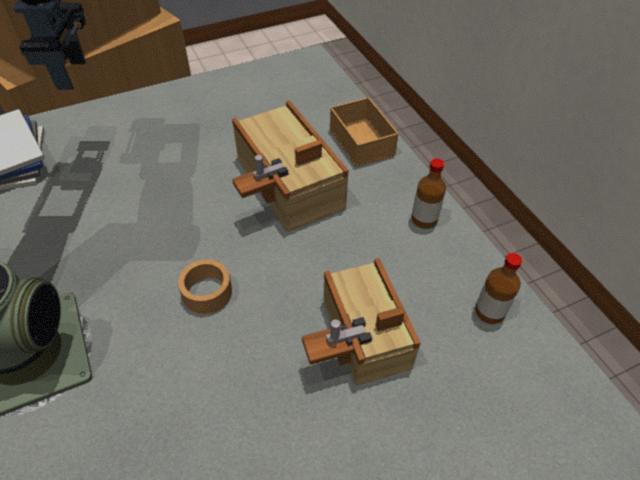

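The larger box is on the left in the top view, with its knob at about (193,267) and grip bar at (193,200). The smaller box is on the right, with its knob at (436,282). Next I'll zoom in.

```bash
python3 - <<'E'
import cv2,numpy as np
a=np.load("pics/top0.npz")['im'][170:310,140:260,::-1]; b=np.load("pics/side0.npz")['im'][120:220,220:340,::-1]
a=cv2.resize(a,None,fx=4,fy=4,interpolation=cv2.INTER_CUBIC)[:560];b=cv2.resize(b,(312,260),interpolation=cv2.INTER_CUBIC)
o=np.zeros((560,800,3),np.uint8);o[:,:480]=a;o[:260,485:797]=b;cv2.imwrite("pics/z0.png",o)
E
```

```text
(no output)
```

View pics/z0.png

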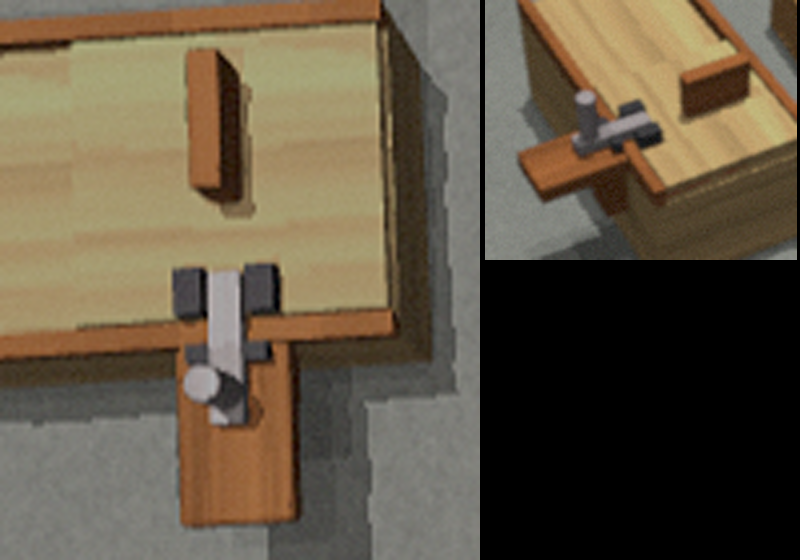

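```bash
cat > h.py <<'E'
import cv2,numpy as np
from workcell import optics
P={n:optics.camera_params(n) for n in("top","side")}
def pt(n,u,v,d):
    p=P[n]; c=np.linalg.inv(p['mtx'])@[u,v,1]*d
    return p['R'].T@(c-p['t'])
def plane(n,u,v,z):
    p=P[n]; o=-p['R'].T@p['t']; r=p['R'].T@np.linalg.inv(p['mtx'])@[u,v,1]
    return o+r*(z-o[2])/r[2]
def cloud(n,d):
    v,u=np.mgrid[:480,:640]; p=P[n]
    c=np.stack([(u-p['mtx'][0,2])/p['mtx'][0,0]*d,(v-p['mtx'][1,2])/p['mtx'][1,1]*d,d],-1)
    return (c-p['t'])@p['R']
def tri(a,b):
    A=[];B=[]
    for n,(u,v) in(("top",a),("side",b)):
        p=P[n];M=p['mtx']@np.c_[p['R'],p['t']]
        for k,w in((0,u),(1,v)):
            r=w*M[2]-M[k];A.append(r[:3]);B.append(-r[3])
    return np.linalg.lstsq(np.array(A),np.array(B),rcond=None)[0]
E
python3 - <<'E'
from h import *
np.set_printoptions(precision=1,suppress=True)
print("tri knobtop",tri((190.3,266),(258.5,157.3)),"griptop",tri((191.1,199.5),(308.5,147)))
for n,wins in(("top",dict(knob=(180,255,205,278),grip=(183,178,205,222))),("side",dict(knob=(250,150,268,166),grip=(290,138,325,165)))):
    f=np.load(f"pics/{n}0.npz");d=f['d'];X=cloud(n,d)
    for k,(u0,v0,u1,v1) in wins.items():
        W=X[v0:v1,u0:u1].reshape(-1,3); W=W[d[v0:v1,u0:u1].ravel()>0]
        zt=172 if k=="knob" else 157
        m=np.abs(W[:,2]-zt)<5
        Q=W[m]; 
        if len(Q)<3: print(n,k,len(Q)); continue
        box=cv2.minAreaRect(Q[:,:2].astype(np.float32)); print(n,k,len(Q),Q.mean(0),np.median(Q[:,2]),box)
# box axis from top: lid cells z~117 
f=np.load("pics/top0.npz");X=cloud("top",f['d'])
W=X[165:275,70:250].reshape(-1,3);Q=W[(W[:,2]>110)&(W[:,2]<130)]
print(len(Q),np.median(Q[:,2]),cv2.minAreaRect(Q[:,:2].astype(np.float32)))
# rails, from edges in zoom
for z in(118,):
    e=[plane("top",80,182,z),plane("top",236,172,z),plane("top",80,262,z),plane("top",238,252,z)]
    for q in e: print(q)
E
```

```text
tri knobtop [528.2 144.8 170. ] griptop [642.6 153.  150.3]
top knob 75 [528.2 144.5 171.5] 171.4952042532487 ((528.3685302734375, 144.8707733154297), (15.042898178100586, 14.438673973083496), 47.9635009765625)
top grip 297 [640.4 151.7 156.8] 156.90482952022293 ((641.7422485351562, 152.03598022460938), (60.373451232910156, 14.15830135345459), 3.455913543701172)
side knob 41 [526.6 143.2 170.8] 170.53415222609917 ((526.9204711914062, 144.10081481933594), (20.565841674804688, 12.238926887512207), 69.03536224365234)
side grip 158 [638.9 150.3 155.9] 155.85210781450786 ((640.4589233398438, 150.73545837402344), (60.985748291015625, 18.22480010986328), 5.331022262573242)
7371 117.46022832887677 ((605.3170776367188, 220.2809600830078), (183.8189697265625, 281.0032653808594), 3.566678524017334)
[681.8 360.5 118. ]
[699.9  83.7 118. ]
[539.4 350.7 118. ]
[557.6  76.4 118. ]
```

```bash
python3 - <<'E'
from workcell import readout
from scipy.spatial.transform import Rotation as R
import numpy as np
s=readout.state(); r=R.from_euler('xyz',s['ee_rot'],degrees=True); print(np.round(r.as_matrix(),3), s['ee_pos'],s['time_s'])
def rv(ydir_deg):
    a=np.radians(ydir_deg);x=np.array([0,0,-1.]);y=np.array([np.cos(a),np.sin(a),0]);T=R.from_matrix(np.c_[x,y,np.cross(x,y)])
    return (T*r.inv()).as_rotvec()
for a in(3.5,183.5,93.5,-86.5): print(a,rv(a))
E
```

```text
[[-0.001  0.409  0.912]
 [-0.001  0.912 -0.409]
 [-1.    -0.002 -0.   ]] [235.2260963  524.22802674 227.21612416] 0.1
3.5 [ 9.00933887e-04 -1.35199596e-03 -1.08790345e+00]
183.5 [1.54362425e-03 1.02862984e-03 2.05368850e+00]
93.5 [ 1.53048288e-03 -3.06420007e-04  4.82892553e-01]
-86.5 [-4.15443914e-04 -2.07502703e-03 -2.65869931e+00]
```

```bash
R='x'
python3 -m creep '[{"translation":[1.5,-2.0,0],"delta_rot":[0,0,-0.08]},{"translation":[2.0,-2.5,0],"delta_rot":[0,0,-0.08]},{"translation":[2.0,-2.5,0],"delta_rot":[0,0,-0.08]},{"translation":[2.0,-2.5,0],"delta_rot":[0,0,-0.08]},{"translation":[2.0,-2.5,0],"delta_rot":[0,0,-0.08]}]' 1 20
python3 -m creep '[{"translation":[2.0,-2.5,0],"delta_rot":[0,0,-0.08]},{"translation":[2.0,-2.5,0],"delta_rot":[0,0,-0.08]},{"translation":[2.0,-2.5,0],"delta_rot":[0,0,-0.08]},{"translation":[2.0,-2.5,0],"delta_rot":[0,0,-0.08]},{"translation":[2.0,-2.5,0],"delta_rot":[0,0,-0.08]}]'
```

```text
time_s: 0.52
ee_pos: [330.9, 403.2, 227.5]
ee_rot: [-76.5, 90.0, -123.7]
force: [0.6, 0.4, -0.0]
gripper_width: 91.3
time_s: 0.93
ee_pos: [430.9, 278.1, 227.7]
ee_rot: [-76.5, 90.0, -146.7]
force: [-0.3, 0.8, -0.7]
gripper_width: 90.9
```

```bash
python3 -m creep '[{"translation":[2.0,-2.8,0],"delta_rot":[0,0,-0.06]},{"translation":[2.0,-2.8,0],"delta_rot":[0,0,-0.06]},{"translation":[2.0,-2.8,0],"delta_rot":[0,0,-0.06]},{"translation":[2.0,-2.8,0],"delta_rot":[0,0,-0.06]},{"translation":[1.8,-2.3,0],"delta_rot":[0,0,-0.048]}]'
python3 -m creep '[{"translation":[0,0,0],"delta_rot":[0,0,0]},{"translation":[0,0,0],"delta_rot":[0,0,0]}]'
python3 - <<'E'
from workcell import readout
from scipy.spatial.transform import Rotation as R
s=readout.state();print(R.from_euler('xyz',s['ee_rot'],degrees=True).as_matrix().round(3),s['ee_pos'])
E
```

```text
time_s: 1.35
ee_pos: [529.1, 142.4, 227.6]
ee_rot: [-45.8, 90.0, -132.5]
force: [-0.0, -0.1, 0.5]
gripper_width: 91.3
time_s: 1.52
ee_pos: [528.7, 143.5, 227.3]
ee_rot: [-92.2, 89.9, -178.9]
force: [0.2, 1.1, -0.3]
gripper_width: 90.9
[[-0.001  0.998  0.058]
 [-0.     0.058 -0.998]
 [-1.    -0.001 -0.   ]] [528.7450536  143.4505958  227.31353363]
```

```bash
python3 -m creep '[{"translation":[0,0.1,-1.5],"delta_rot":[0,0,0]},{"translation":[0,0,-1.5],"delta_rot":[0,0,0]},{"translation":[0,0,-1.5],"delta_rot":[0,0,0]},{"translation":[0,0,-1.5],"delta_rot":[0,0,0]},{"translation":[0,0,-1.5],"delta_rot":[0,0,0]}]'
python3 -m creep '[{"translation":[0,0,0],"delta_rot":[0,0,0]},{"translation":[0,0,0],"delta_rot":[0,0,0]},{"translation":[0,0,0],"delta_rot":[0,0,0]},{"translation":[0,0,0],"delta_rot":[0,0,0]},{"translation":[0,0,0],"delta_rot":[0,0,0]}]' -1 15
python3 -m creep '[{"translation":[0,0,0],"delta_rot":[0,0,0]},{"translation":[0,0,0],"delta_rot":[0,0,0]},{"translation":[0,0,0],"delta_rot":[0,0,0]},{"translation":[0,0,0],"delta_rot":[0,0,0]},{"translation":[0,0,0],"delta_rot":[0,0,0]}]'
```

```text
time_s: 1.93
ee_pos: [527.3, 146.8, 152.2]
ee_rot: [-119.2, 90.0, 154.4]
force: [0.6, 0.2, 0.0]
gripper_width: 91.2
time_s: 2.35
ee_pos: [528.9, 146.0, 154.0]
ee_rot: [102.3, 89.9, 15.8]
force: [0.0, -0.1, 0.7]
gripper_width: 60.7
time_s: 2.77
ee_pos: [528.4, 145.6, 153.0]
ee_rot: [127.1, 90.0, 40.5]
force: [-0.1, -0.6, 0.1]
gripper_width: 27.3
```

```bash
python3 -m creep '[{"translation":[0,0,0],"delta_rot":[0,0,0]},{"translation":[0,0,0],"delta_rot":[0,0,0]},{"translation":[0,0,0],"delta_rot":[0,0,0]},{"translation":[0,0,0],"delta_rot":[0,0,0]}]'
python3 - <<'E'
from h import *
im,d=optics.grab_frame("side");cv2.imwrite("pics/s1.png",cv2.resize(im[90:240,180:380,::-1],(800,600)))
E
```

```text
time_s: 3.1
ee_pos: [528.5, 145.6, 153.0]
ee_rot: [74.0, 90.0, -12.5]
force: [0.5, -0.0, -1.2]
gripper_width: 15.5
```

View pics/s1.png

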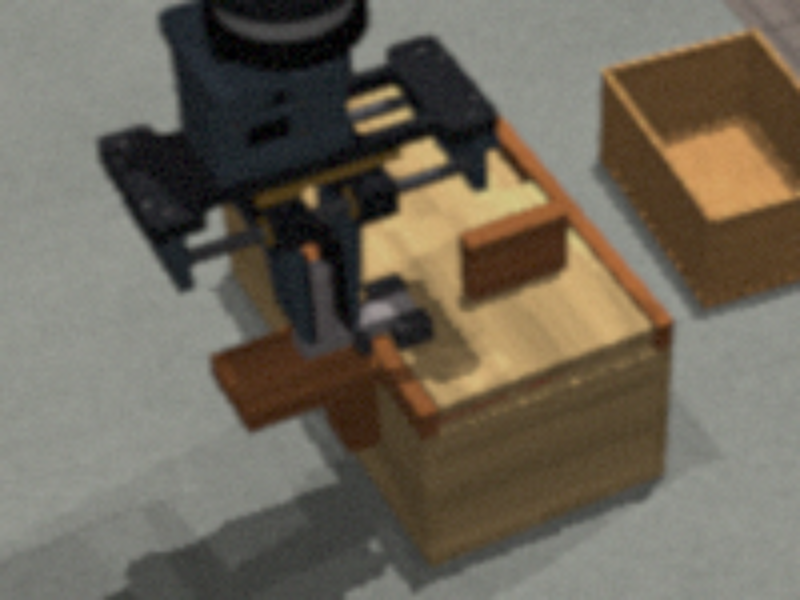

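The picture shows the fingers closed on the knob, and the opening of 15.5 mm agrees. I'll pull along the box's -x.

```bash
python3 -m creep '[{"translation":[-0.4,-0.025,0],"delta_rot":[0,0,0]},{"translation":[-0.4,-0.025,0],"delta_rot":[0,0,0]},{"translation":[-0.4,-0.025,0],"delta_rot":[0,0,0]},{"translation":[-0.4,-0.025,0],"delta_rot":[0,0,0]},{"translation":[-0.4,-0.025,0],"delta_rot":[0,0,0]}]'
python3 -m creep '[{"translation":[-0.3,-0.02,0],"delta_rot":[0,0,0]},{"translation":[-0.3,-0.02,0],"delta_rot":[0,0,0]},{"translation":[-0.2,-0.01,0],"delta_rot":[0,0,0]},{"translation":[-0.2,-0.01,0],"delta_rot":[0,0,0]},{"translation":[0,0,0],"delta_rot":[0,0,0]}]'
```

```text
time_s: 3.57
ee_pos: [508.0, 144.3, 153.0]
ee_rot: [68.8, 90.0, -17.7]
force: [2.3, -0.2, -1.1]
gripper_width: 15.9
time_s: 3.98
ee_pos: [497.8, 143.6, 153.0]
ee_rot: [-70.2, 90.0, -156.7]
force: [1.2, -0.7, -1.7]
gripper_width: 15.8
```

Moved 30.7 mm and the stop isn't felt yet, so I'll continue gently.

```bash
python3 -m creep '[{"translation":[-0.1,-0.005,0],"delta_rot":[0,0,0]},{"translation":[-0.1,-0.005,0],"delta_rot":[0,0,0]},{"translation":[0,0,0],"delta_rot":[0,0,0]}]'
```

```text
time_s: 4.23
ee_pos: [497.2, 143.6, 153.0]
ee_rot: [84.4, 89.9, -2.1]
force: [4.6, -1.5, -3.7]
gripper_width: 15.8
```

```bash
python3 -m creep '[{"translation":[-0.1,-0.005,0],"delta_rot":[0,0,0]},{"translation":[-0.1,-0.005,0],"delta_rot":[0,0,0]},{"translation":[0,0,0],"delta_rot":[0,0,0]}]'
```

```text
time_s: 4.48
ee_pos: [497.0, 143.7, 153.0]
ee_rot: [90.0, 89.7, 3.5]
force: [9.0, -1.4, -7.1]
gripper_width: 15.5
```

The force rises to 9 N with no more motion, so the slide is at its stop after 31.5 mm. I'll ease the load off, release and go up.

```bash
python3 -m creep '[{"translation":[0.2,0.01,0],"delta_rot":[0,0,0]},{"translation":[0,0,0],"delta_rot":[0,0,0]}]'
python3 -m creep '[{"translation":[0,0,0],"delta_rot":[0,0,0]},{"translation":[0,0,0],"delta_rot":[0,0,0]},{"translation":[0,0,0],"delta_rot":[0,0,0]},{"translation":[0,0,0],"delta_rot":[0,0,0]},{"translation":[0,0,0],"delta_rot":[0,0,0]}]' 1
python3 -m creep '[{"translation":[0,0,1.6],"delta_rot":[0,0,0]},{"translation":[0,0,1.6],"delta_rot":[0,0,0]},{"translation":[0,0,1.6],"delta_rot":[0,0,0]},{"translation":[0,0,1.6],"delta_rot":[0,0,0]},{"translation":[0,0,1.6],"delta_rot":[0,0,0.1]}]'
```

```text
time_s: 4.65
ee_pos: [497.2, 143.6, 153.0]
ee_rot: [82.5, 89.9, -4.0]
force: [4.2, -2.3, -3.5]
gripper_width: 15.5
time_s: 5.07
ee_pos: [496.0, 143.8, 153.0]
ee_rot: [-110.6, 90.0, 162.9]
force: [-0.1, -0.1, -1.3]
gripper_width: 45.9
time_s: 5.48
ee_pos: [496.0, 143.7, 233.8]
ee_rot: [-120.2, 90.0, 159.2]
force: [0.6, -0.4, -0.3]
gripper_width: 79.6
```

```bash
python3 -m creep '[{"translation":[1,0.05,0],"delta_rot":[0,0,0.098]},{"translation":[1,0.05,0],"delta_rot":[0,0,0.098]},{"translation":[1,0.05,0],"delta_rot":[0,0,0.098]},{"translation":[1,0.05,0],"delta_rot":[0,0,0.098]},{"translation":[1,0.05,0],"delta_rot":[0,0,0.098]}]'
python3 -m creep '[{"translation":[1,0.05,0],"delta_rot":[0,0,0.098]},{"translation":[1,0.05,0],"delta_rot":[0,0,0.098]},{"translation":[1,0.05,0],"delta_rot":[0,0,0.098]},{"translation":[1,0.05,0],"delta_rot":[0,0,0.098]},{"translation":[1,0.05,0],"delta_rot":[0,0,0.098]}]'
python3 -m creep '[{"translation":[1,0.05,0],"delta_rot":[0,0,0.098]},{"translation":[1,0.05,0],"delta_rot":[0,0,0.098]},{"translation":[1,0.05,0],"delta_rot":[0,0,0.098]},{"translation":[1,0.05,0],"delta_rot":[0,0,0.098]},{"translation":[0.5,0.1,0],"delta_rot":[0,0,0.098]}]'
python3 -m creep '[{"translation":[0,0,0],"delta_rot":[0,0,0]}]'
python3 - <<'E'
from h import *
from workcell import readout
from scipy.spatial.transform import Rotation as R
im,d=optics.grab_frame("side");cv2.imwrite("pics/s2.png",cv2.resize(im[90:240,180:380,::-1],(800,600)))
s=readout.state();print(R.from_euler('xyz',s['ee_rot'],degrees=True).as_matrix().round(3),s['ee_pos'])
# knob top & grip top from side depth
X=cloud("side",d);W=X[110:200,200:340].reshape(-1,3)
for zt,x0,x1 in((171,460,550),(156,600,690)):
    Q=W[(abs(W[:,2]-zt)<4)&(W[:,0]>x0)&(W[:,0]<x1)&(W[:,1]<200)&(W[:,1]>100)]; print(len(Q),Q.mean(0).round(1))
E
```

```text
time_s: 5.9
ee_pos: [546.5, 146.3, 233.0]
ee_rot: [-155.6, 90.0, 151.9]
force: [-0.2, 0.1, -0.8]
gripper_width: 91.2
time_s: 6.32
ee_pos: [596.6, 148.8, 232.8]
ee_rot: [-166.5, 90.0, 169.2]
force: [-0.2, 0.5, -0.2]
gripper_width: 91.0
time_s: 6.73
ee_pos: [642.1, 151.7, 232.6]
ee_rot: [153.1, 90.0, 156.8]
force: [-0.1, 0.9, 0.0]
gripper_width: 91.0
time_s: 6.82
ee_pos: [642.1, 151.8, 232.5]
ee_rot: [151.9, 90.0, 155.5]
force: [0.3, 0.2, -0.0]
gripper_width: 90.9
[[-0.001 -0.058  0.998]
 [ 0.     0.998  0.058]
 [-1.     0.    -0.001]] [641.3709453  151.749441   232.52510695]
41 [495.4 141.2 170.8]
160 [639.  150.2 155.8]
```

View pics/s2.png

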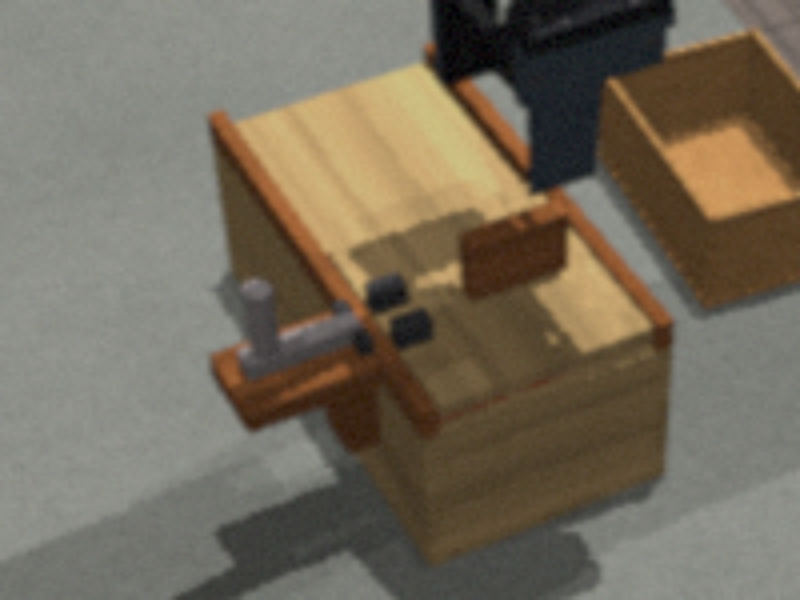

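The bar's tip is clear of the two dark catch blocks, and the knob moved 31.2 mm in the side view. Next I'll grip the lid's bar.

```bash
python3 -m creep '[{"translation":[0,0,-2],"delta_rot":[0,0,0]},{"translation":[0,0,-2],"delta_rot":[0,0,0]},{"translation":[0,0,-2],"delta_rot":[0,0,0]},{"translation":[0,0,-2],"delta_rot":[0,0,0]},{"translation":[0,0,-1.5],"delta_rot":[0,0,0]}]'
python3 -m creep '[{"translation":[0,0,0],"delta_rot":[0,0,0]},{"translation":[0,0,0],"delta_rot":[0,0,0]},{"translation":[0,0,0],"delta_rot":[0,0,0]},{"translation":[0,0,0],"delta_rot":[0,0,0]},{"translation":[0,0,0],"delta_rot":[0,0,0]}]' -1 15
python3 -m creep '[{"translation":[0,0,0],"delta_rot":[0,0,0]},{"translation":[0,0,0],"delta_rot":[0,0,0]},{"translation":[0,0,0],"delta_rot":[0,0,0]},{"translation":[0,0,0],"delta_rot":[0,0,0]},{"translation":[0,0,0],"delta_rot":[0,0,0]}]'
python3 -m creep '[{"translation":[0,0,0],"delta_rot":[0,0,0]},{"translation":[0,0,0],"delta_rot":[0,0,0]},{"translation":[0,0,0],"delta_rot":[0,0,0]},{"translation":[0,0,0],"delta_rot":[0,0,0]},{"translation":[0,0,0],"delta_rot":[0,0,0]}]'
```

```text
time_s: 7.28
ee_pos: [640.0, 151.6, 136.4]
ee_rot: [-177.5, 89.9, -174.2]
force: [0.3, -0.1, -0.6]
gripper_width: 91.1
time_s: 7.7
ee_pos: [642.0, 151.8, 139.5]
ee_rot: [11.6, 89.9, 15.0]
force: [0.2, -0.7, -0.6]
gripper_width: 60.6
time_s: 8.12
ee_pos: [641.4, 151.7, 138.1]
ee_rot: [61.5, 90.0, 64.9]
force: [0.3, -0.3, 0.2]
gripper_width: 27.6
time_s: 8.53
ee_pos: [641.3, 152.9, 137.9]
ee_rot: [87.5, 89.9, 91.0]
force: [-1.4, 5.4, -1.0]
gripper_width: 14.3
```

```bash
python3 -m creep '[{"translation":[-0.03,0.4,0],"delta_rot":[0,0,0]},{"translation":[-0.05,0.8,0],"delta_rot":[0,0,0]},{"translation":[-0.05,0.8,0],"delta_rot":[0,0,0]},{"translation":[-0.05,0.8,0],"delta_rot":[0,0,0]},{"translation":[-0.05,0.8,0],"delta_rot":[0,0,0]}]'
python3 -m creep '[{"translation":[-0.05,0.8,0],"delta_rot":[0,0,0]},{"translation":[-0.05,0.8,0],"delta_rot":[0,0,0]},{"translation":[-0.05,0.8,0],"delta_rot":[0,0,0]},{"translation":[-0.05,0.8,0],"delta_rot":[0,0,0]},{"translation":[-0.05,0.8,0],"delta_rot":[0,0,0]}]'
```

```text
time_s: 8.95
ee_pos: [639.0, 188.0, 137.9]
ee_rot: [-103.5, 89.9, -100.0]
force: [0.3, -2.6, 0.2]
gripper_width: 13.9
time_s: 9.37
ee_pos: [636.3, 228.5, 137.9]
ee_rot: [-163.2, 90.0, -159.7]
force: [-1.2, -4.1, 1.1]
gripper_width: 14.4
```

```bash
python3 -m creep '[{"translation":[-0.04,0.6,0],"delta_rot":[0,0,0]},{"translation":[-0.04,0.6,0],"delta_rot":[0,0,0]},{"translation":[-0.04,0.6,0],"delta_rot":[0,0,0]},{"translation":[-0.03,0.5,0],"delta_rot":[0,0,0]},{"translation":[-0.02,0.3,0],"delta_rot":[0,0,0]}]'
python3 -m creep '[{"translation":[-0.02,0.3,0],"delta_rot":[0,0,0]},{"translation":[-0.01,0.2,0],"delta_rot":[0,0,0]},{"translation":[-0.01,0.1,0],"delta_rot":[0,0,0]},{"translation":[-0.01,0.1,0],"delta_rot":[0,0,0]},{"translation":[0,0,0],"delta_rot":[0,0,0]}]'
```

```text
time_s: 9.78
ee_pos: [634.7, 254.4, 137.9]
ee_rot: [137.3, 90.0, 140.7]
force: [-1.1, -2.9, 0.2]
gripper_width: 13.8
time_s: 10.2
ee_pos: [634.2, 260.8, 137.9]
ee_rot: [130.5, 90.0, 133.9]
force: [-1.8, -2.0, 0.2]
gripper_width: 14.0
```

```bash
python3 -m creep '[{"translation":[-0.01,0.1,0],"delta_rot":[0,0,0]},{"translation":[0,0.1,0],"delta_rot":[0,0,0]},{"translation":[0,0,0],"delta_rot":[0,0,0]}]'
```

```text
time_s: 10.45
ee_pos: [634.1, 262.8, 137.9]
ee_rot: [152.9, 90.0, 156.3]
force: [-1.7, -2.2, 0.3]
gripper_width: 14.3
```

```bash
python3 -m creep '[{"translation":[0,0.1,0],"delta_rot":[0,0,0]},{"translation":[0,0.1,0],"delta_rot":[0,0,0]},{"translation":[0,0,0],"delta_rot":[0,0,0]}]'
python3 -m creep '[{"translation":[0,0.1,0],"delta_rot":[0,0,0]},{"translation":[0,0.1,0],"delta_rot":[0,0,0]},{"translation":[0,0,0],"delta_rot":[0,0,0]}]'
```

```text
time_s: 10.7
ee_pos: [634.1, 262.9, 137.9]
ee_rot: [-107.7, 89.8, -104.3]
force: [-2.8, -8.1, 1.3]
gripper_width: 14.5
time_s: 10.95
ee_pos: [634.1, 263.0, 137.9]
ee_rot: [-105.4, 89.6, -102.0]
force: [-1.9, -11.6, 2.0]
gripper_width: 14.1
```

At the stop: about 110 mm of travel, with the force rising. I'll ease off, release, retreat and look.

```bash
python3 -m creep '[{"translation":[0,-0.2,0],"delta_rot":[0,0,0]},{"translation":[0,0,0],"delta_rot":[0,0,0]}]'
python3 -m creep '[{"translation":[0,0,0],"delta_rot":[0,0,0]},{"translation":[0,0,0],"delta_rot":[0,0,0]},{"translation":[0,0,0],"delta_rot":[0,0,0]},{"translation":[0,0,0],"delta_rot":[0,0,0]},{"translation":[0,0,0],"delta_rot":[0,0,0]}]' 1
python3 -m creep '[{"translation":[0,0,2],"delta_rot":[0,0,0]},{"translation":[0,0,2],"delta_rot":[0,0,0]},{"translation":[0,0,2],"delta_rot":[0,0,0]},{"translation":[0,0,2],"delta_rot":[0,0,0]},{"translation":[0,0,2],"delta_rot":[0,0,0]}]'
python3 -m creep '[{"translation":[-2,3,0],"delta_rot":[0,0,0]},{"translation":[-2,3,0],"delta_rot":[0,0,0]},{"translation":[-2,3,0],"delta_rot":[0,0,0]},{"translation":[-2,3,0],"delta_rot":[0,0,0]},{"translation":[-2,3,0],"delta_rot":[0,0,0]}]'
python3 -m creep '[{"translation":[-2,3,0],"delta_rot":[0,0,0]},{"translation":[-2,3,0],"delta_rot":[0,0,0]},{"translation":[-2,3,0],"delta_rot":[0,0,0]},{"translation":[-2,2,0],"delta_rot":[0,0,0]},{"translation":[0,0,0],"delta_rot":[0,0,0]}]'
python3 - <<'E'
from h import *
im,d=optics.grab_frame("top");cv2.imwrite("pics/t3.png",im[:,:,::-1]);X=cloud("top",d);W=X[150:320,60:260].reshape(-1,3)
im2,d2=optics.grab_frame("side");cv2.imwrite("pics/s3.png",im2[:,:,::-1]);W2=cloud("side",d2)[80:220,180:380].reshape(-1,3)
for w in(W,W2):
  for zt,x0,x1 in((171,460,550),(156,600,690)):
    Q=w[(abs(w[:,2]-zt)<4)&(w[:,0]>x0)&(w[:,0]<x1)&(w[:,1]<350)&(w[:,1]>100)]; print(len(Q),Q.mean(0).round(1),cv2.minAreaRect(Q[:,:2].astype(np.float32)))
E
```

```text
time_s: 11.12
ee_pos: [634.1, 262.9, 137.9]
ee_rot: [-115.7, 89.8, -112.3]
force: [-1.7, -5.8, 0.4]
gripper_width: 14.0
time_s: 11.53
ee_pos: [634.5, 265.2, 138.1]
ee_rot: [49.9, 89.9, 53.4]
force: [0.0, -0.2, 0.7]
gripper_width: 44.3
time_s: 11.95
ee_pos: [634.3, 265.0, 239.0]
ee_rot: [54.8, 90.0, 58.2]
force: [-0.1, -0.3, 0.1]
gripper_width: 77.4
time_s: 12.37
ee_pos: [533.3, 416.2, 238.2]
ee_rot: [64.5, 89.9, 67.9]
force: [1.4, 0.2, -0.2]
gripper_width: 91.1
time_s: 12.78
ee_pos: [449.9, 529.3, 237.7]
ee_rot: [126.5, 89.8, 130.2]
force: [-0.3, 0.3, 0.7]
gripper_width: 91.3
78 [497.1 142.6 171.7] ((496.4397888183594, 142.7160186767578), (14.593951225280762, 14.473532676696777), 0.9256772994995117)
300 [633.2 261.2 156.5] ((633.9577026367188, 261.5667419433594), (59.003360748291016, 14.795494079589844), 2.0719316005706787)
42 [494.9 141.3 170.9] ((494.8163757324219, 141.51092529296875), (17.689680099487305, 13.405278205871582), 48.970191955566406)
137 [631.4 259.3 155.9] ((632.1854248046875, 260.0675964355469), (59.01721954345703, 17.87579917907715), 2.349555015563965)
```

View pics/t3.png

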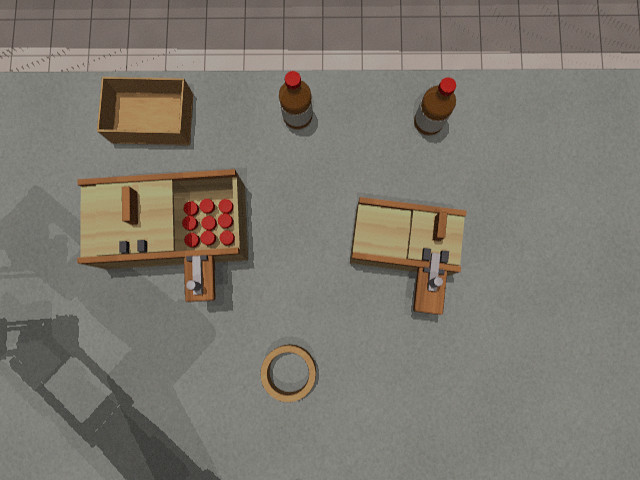

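View pics/s3.png

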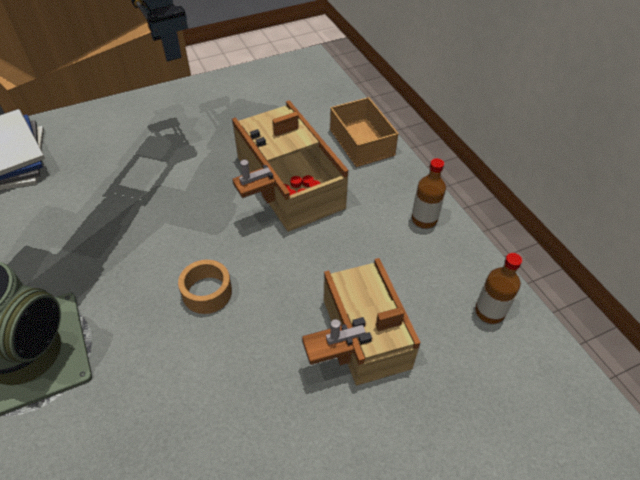

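The larger box stands open: the caps show at about (208,222) in the top view and the grip bar is at (129,205). Its slide is drawn back, with the knob at (193,285). The smaller box is unchanged, and the gripper is clear of everything.

```bash
python3 -c "
from workcell import env
print(env.job_done())"
```

```text
the job is handed in; nothing more can be done
None
```

The larger box is unlocked with its lid fully open, and I handed the job in at about 13 s. I gripped the knob and drew the lock slide back to its stop, then gripped the lid's bar and slid the lid to its stop. After that I released and moved the arm clear.

- **Lock slide:** it moved 31–32 mm. The tool pose and both camera views agree to about 1 mm, and the pull rose to 9 N at the stop with no more motion.
- **Lid:** the top camera's depth gave 109.7 mm of travel out of 110 mm, and the push rose to about 12 N at the stop. The last pictures show the caps exposed.
- **Smaller box:** it was never touched and looks unchanged in the last pictures.
- **Disagreements:** the two cameras differ by about 2 mm in absolute position, which is within the calibration. My hand-picked two-view point for the grip bar's top came out at 150 mm, but depth gave 156–157 mm, which matches the text, so I used the depth value. No other check failed.

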